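# Stamp honeycomb coupons and file them in their cradles

### The arm

A 6-joint arm with a two-finger parallel gripper is mounted at the origin on the work surface. World frame = base frame: x ahead of the robot, y to its left, z up, the work surface at z = 0. Lengths are in m, angles in rad, forces in N, time in s.
With the tool pointing down it reaches from about 0.3 to 0.875 m from the base axis. Payload 6.4 kg.
Tool frame: the origin (TCP) lies on the centre line of the jaws, within the pads' length; the fingertips stand 8 mm ahead of it and the grasp point (between the pads) lies 11 mm behind it; z points along the fingers, y is the line along which they close (so a half turn about z gives the same grasp; the last joint's range is limited). The gripper opens to 85 mm and grips with 20 to 120 N. Pads are 22 mm wide; open, the fingers measure 114 mm over their backs; the gripper's body (76 mm by 85 mm) begins 54 mm behind the grasp point. The pads swing forward as they close: fully open they stand 13 mm farther back than shut.
Start: joints at [1.031, 0.181, 1.607, -0, 1.354, -0.206], TCP at [0.188, 0.543, 0.239] pointing down, gripper open.
Joint ranges: [-2.99, 2.99], [-0.89, 2.07], [0.3, 2.58], [-1.14, 4.28], [0, 2.63], [-3.12, 3.12]. Speed limits (rad/s): [2.57, 2.57, 3.01, 3.14, 3.14, 3.14].

### API

Orientations are given as a unit quaternion [w, x, y, z].
In Python, from bench import ctrl gives the robot as it stands.
- The arm moves only by the shell command python3 -m handwheel 'ROWS' [OPENING]. ROWS is JSON, a list that holds one entry, the list of rows, each a list of 4 numbers: the shift along the tool's x, y, z each as a share of 20 cm, from -1 to 1, then the turn about the tool's z as a share of 1.5 rad, from -1 to 1. In form: [[[x, y, z, twist], ...]]. A call has 1 to 10 rows; each row is the pose to reach, as a shift and turn from the pose commanded when the call began, along the tool's axes at that moment; what a row does not reach only later rows make up. A row lasts 1/8 s, in which the tool goes at most 62.5 mm and 10.7 degrees, less where a joint would pass 70% of its speed; a pose out of reach is approached as far as the arm can. A call with a number of a shift or a turn outside -1 to 1 is refused whole. A call with a gripper value outside its range is refused whole. OPENING is the finger opening in mm, from 0 to 85.4, set as the call begins (- or left out, the last holds). The fingers move at their own pace and stop on an object; the grip force is fixed at half the most. Time passes only in rows, so rows that repeat a pose let the fingers close. It gives the time, the measured TCP pose, the force, the opening and the grip force at its end, in the units of the state.
- ctrl.get_obs(): the state, without advancing time (a new reading comes with each control period).
- ctrl.camera(name): name is "scene" or "top"; returns a dict with "color" (384x512x3 uint8, red, green, blue), "range_z" (384x512 float32, m along the optical axis (not along the pixel's ray), 0 where there is no reading), "K" (3x3 intrinsics, pixels), "pose" (4x4, takes a point from camera to world coordinates). Camera axes: x right, y down, z forward; pixel columns grow to the right and rows downward; lengths in m; the calibration is good to about 2 mm. A picture is of the moment at which its call begins.
- ctrl.hand_in(): hands the job in; it is judged then, once.
The state is a dict: "time_s": time; "q": joint angles; "dq": joint speeds; "joint_efforts": joint torques, N m; "eef_pos": TCP position; "eef_rot": TCP orientation; "wrist_force": force on the tool from outside, world axes, zero at the start; "torque": the same for the moment, N m; "opening": opening from 0.0 (shut) to 1.0 (fully open); "grasp_force": force on a finger pad.
Only numpy, scipy, OpenCV 4.12 (cv2) and the standard library are available. Lean on these libraries where they do the work, as an engineer would, in place of code of your own. Each camera call takes 0.05 s, during which the arm holds its last target. There are 200 camera calls.

### The job

Stamp every honeycomb coupon lying on the bench, shortest first because the press's number wheel steps on with each stroke: lay one end of it flat under the die of the marking press and push the plunger head down until the die bears on the coupon. File each stamped coupon flat in its own blue cradle, the one of its length with the same number of bars, and do not knock over the bottles or the cups.

Things in the scene. Friction and masses are not known exactly. Their poses are not given: they have to be found in the camera images.
- coupon_short: short honeycomb sandwich coupon, a loose flat bar 120 x 40 x 25 mm (x, y, z) with pale skins, a brown core and one black bar across the middle of its top; origin at the centre of its underside, x along its length, z up. May be absent
- cradle_short: cradle of the short coupon: fixed blue shallow tray, outside 146 x 66 mm, 12 mm high, walls 6 mm thick, floor 4 mm thick; the recess is 134 x 54 mm and 8 mm deep, with one black bar on a white label on its floor and again on a white tag beyond its far (+x) end; origin at the centre of its underside, x along its length, z up
- coupon_middle: middle honeycomb sandwich coupon, a loose flat bar 150 x 40 x 25 mm (x, y, z) with pale skins, a brown core and two black bars across the middle of its top; origin at the centre of its underside, x along its length, z up. May be absent
- cradle_middle: cradle of the middle coupon: fixed blue shallow tray, outside 176 x 66 mm, 12 mm high, walls 6 mm thick, floor 4 mm thick; the recess is 164 x 54 mm and 8 mm deep, with two black bars on a white label on its floor and again on a white tag beyond its far (+x) end; origin at the centre of its underside, x along its length, z up
- coupon_long: long honeycomb sandwich coupon, a loose flat bar 180 x 40 x 25 mm (x, y, z) with pale skins, a brown core and three black bars across the middle of its top; origin at the centre of its underside, x along its length, z up. May be absent
- cradle_long: cradle of the long coupon: fixed blue shallow tray, outside 206 x 66 mm, 12 mm high, walls 6 mm thick, floor 4 mm thick; the recess is 194 x 54 mm and 8 mm deep, with three black bars on a white label on its floor and again on a white tag beyond its far (+x) end; origin at the centre of its underside, x along its length, z up
- press: grey marking press, fixed; origin on the table below the die, x from its open front to its column, z up. Along x from the die axis: bed -130 to 90 mm (8 mm high, 90 wide); column 45 to 95 mm (60 wide, 96 high); overhead arm -16 to 95 mm (46 wide, 62 to 95 mm above the table). Work goes in level from the front, not from above
- press_plunger: plunger of the press, with the brass die at its lower end, a disc of 22 mm diameter; origin at the centre of its lower face, which with the plunger up is 47.5 mm above the table (39.5 mm above the bed); it meets a 25 mm coupon on the bed after 14.5 mm of stroke
- press_head (a point): centre of the top of the white round plunger head (44 mm diameter), 127 mm above the table when up; press it straight down, about 2 N at the top and 5 N when the die meets a coupon 14.5 mm lower, so 9 to 15 N in all bears well on it; without one it goes 18 mm; it springs back by itself
- bottle_a: white bottle, red cap, 66 mm diameter, 170 mm high; bystander, origin at the centre of its underside, z up
- bottle_b: white bottle, blue cap, 64 mm diameter, 150 mm high; bystander, origin at the centre of its underside, z up
- cups: stack of paper cups, 74 mm diameter at the top, 75 mm high; bystander, origin at the centre of its underside, z up

How it is judged:
By the outcome, as a careful person would: the job done as asked, in the order asked, and still so for the second after the job is handed in, with the robot touching nothing.
Of coupon_short, coupon_middle, coupon_long only 2 to 3 are there at a start; the rules pass over those that are not, and their reading is None.
At some moment in a run one of coupon_short, coupon_middle, coupon_long may be knocked a few centimetres aside while the robot is not near it.
Once in a run the grip may slacken for a moment while it holds something.
It also fails if it takes over 210 s, if anything falls off the work surface, if the arm or the gripper's body presses on something with over 40 N, if the wrist force passes 120 N, or if a joint passes its speed limit or range.

## Working session

There is one attempt and no reset: what is moved stays moved. The work goes in short steps, Python scripts to look and compute and a shell command to move; the robot and the scene stay as the last step left them, time stands still between calls to the robot, and variables do not carry over. Pictures are saved under pics/ and viewed, at most 14 in all, crops included, and the job is handed in when it is done.

```bash
ls; mkdir -p pics
python3 - <<'E'
from bench import ctrl
import cv2,numpy as np
for n in("scene","top"):
    c=ctrl.camera(n); np.savez(f"pics/{n}0.npz",**{k:c[k] for k in("color","range_z","K","pose")})
    cv2.imwrite(f"pics/{n}0.png",c["color"][:,:,::-1]); print(n,c["K"].round(1).tolist(),c["pose"].round(3).tolist())
print(ctrl.get_obs())
E
```

```text
pics
scene [[442.6, 0.0, 248.8], [0.0, 442.6, 188.8], [0.0, 0.0, 1.0]] [[0.887, 0.388, -0.251, 0.856], [0.462, -0.762, 0.453, -0.469], [-0.016, -0.518, -0.855, 1.02], [0.0, 0.0, 0.0, 1.0]]
top [[425.0, 0.0, 254.1], [0.0, 425.0, 191.3], [0.0, 0.0, 1.0]] [[0.025, -0.997, 0.068, 0.52], [-1.0, -0.025, 0.004, 0.006], [-0.002, -0.068, -0.998, 1.241], [0.0, 0.0, 0.0, 1.0]]
{'time_s': 0.1, 'q': array([ 1.03069407e+00,  1.81476690e-01,  1.60791670e+00,  2.34144134e-05,
        1.35382633e+00, -2.06263911e-01]), 'dq': array([ 0.00044236, -0.00056594, -0.00262393,  0.00036613, -0.00244326,
       -0.00062195]), 'joint_efforts': array([ 8.06022636e-04, -4.45872080e+01, -3.52240062e+01, -2.86811674e-04,
        4.12013105e-03,  1.74942795e-05]), 'eef_pos': array([0.18810802, 0.54283594, 0.23846446]), 'eef_rot': array([-3.07243584e-04,  1.66147572e-01,  9.86100564e-01, -7.53373381e-04]), 'wrist_force': array([-0.76685082,  0.22904185, -0.97425898]), 'torque': array([-0.02349267, -0.03354201,  0.01051481]), 'grasp_force': 0.0, 'opening': 1.0003187301973688}
```

View pics/top0.png

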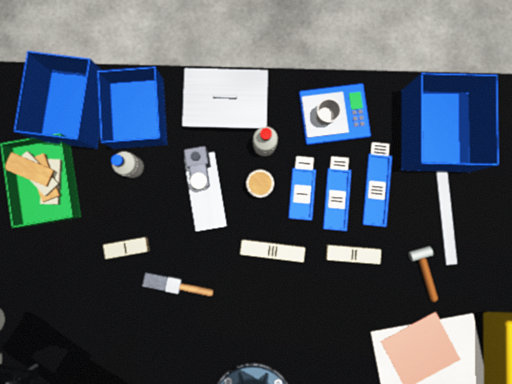

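View pics/scene0.png

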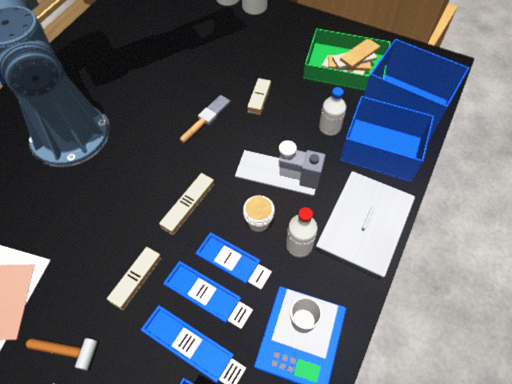

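The pictures show all three coupons. In the top view, short is at (126,248), long at (272,251) and middle at (354,254). The cradles are at (302,193), (338,197) and (376,190) for short, middle and long. The press head is at (199,181) with its open front towards the robot, cups at (260,183), bottles at (264,141) and (127,164).

```bash
cat > h.py <<'E'
from bench import ctrl
import cv2,numpy as np
def cast(c,uv,z):
    uv=np.atleast_2d(np.array(uv,float)); d=np.c_[uv,np.ones(len(uv))]@np.linalg.inv(c["K"]).T@c["pose"][:3,:3].T
    o=c["pose"][:3,3]; return (o+d*((z-o[2])/d[:,2])[:,None])[:,:2]
def cloud(c):
    v,u=np.mgrid[:384,:512]; p=np.stack([u,v,np.ones_like(u)],-1)@np.linalg.inv(c["K"]).T*c["range_z"][...,None]
    return p@c["pose"][:3,:3].T+c["pose"][:3,3]
def tri(c1,uv1,c2,uv2):
    P=[c["K"]@np.linalg.inv(c["pose"])[:3] for c in(c1,c2)]
    X=cv2.triangulatePoints(P[0],P[1],np.float64(uv1).reshape(2,1),np.float64(uv2).reshape(2,1)).ravel(); return X[:3]/X[3]
def blobs(m,amin=60):
    m=cv2.morphologyEx(m.astype(np.uint8),cv2.MORPH_CLOSE,np.ones((5,5)))
    return sorted([k for k in cv2.findContours(m,cv2.RETR_EXTERNAL,cv2.CHAIN_APPROX_NONE)[0] if cv2.contourArea(k)>amin],key=cv2.contourArea)
def roi(m,u0,u1,v0,v1):
    r=np.zeros_like(m); r[v0:v1,u0:u1]=m[v0:v1,u0:u1]; return r
def rect(c,k,z):  # min-area rectangle in the world plane
    p=cast(c,k.reshape(-1,2),z); (x,y),(w,h),a=cv2.minAreaRect((p*1000).astype(np.float32))
    if w<h: w,h,a=h,w,a+90
    a=(a+90)%180-90
    return np.round([x,y,w,h,a],1)
def go(x,y,z,yaw):
    """shift/turn shares to world TCP target, yaw=world angle (deg) of tool y (mod 180)"""
    from scipy.spatial.transform import Rotation as Ro
    o=ctrl.get_obs(); q=o["eef_rot"]; R=Ro.from_quat([q[1],q[2],q[3],q[0]]).as_matrix()
    s=R.T@(np.array([x,y,z])/1000-o["eef_pos"])/0.2
    cur=np.degrees(np.arctan2(R[1,1],R[0,1])); d=(yaw-cur+90)%180-90
    print("shift",s.round(3),"twist",round(-np.radians(d)/1.5,3),"| pos",(o["eef_pos"]*1000).round(1),"yaw",round(cur,1),"q6",round(o["q"][5],2),"F",o["wrist_force"].round(1),"open",round(o["opening"]*85.4,1),"grip",round(o["grasp_force"],1),"t",round(o["time_s"],1))
E
python3 - <<'E'
from h import *
T=dict(np.load("pics/top0.npz"));S=dict(np.load("pics/scene0.npz"))
def pale(c):
    i=c["color"].astype(int); return i.min(2)>140
pt=cloud(T);ps=cloud(S)
for n,rt,rs in(("short",(95,155,230,265),(242,275,75,118)),("long",(232,312,235,268),(155,220,168,238)),("middle",(320,388,240,270),(100,165,242,312))):
    kt=blobs(roi(pale(T),*rt))[-1];ks=blobs(roi(pale(S),*rs))[-1]
    m=np.zeros((384,512),np.uint8);cv2.drawContours(m,[kt],-1,1,-1)
    print(n,"top",rect(T,kt,.025),"scene",rect(S,ks,.025),"tri",tri(T,cv2.minAreaRect(kt)[0],S,cv2.minAreaRect(ks)[0]).round(3),"rangez",np.median(pt[m>0][:,2]).round(4))
for n,rt,rs in(("short",(286,318,160,222),(190,262,228,290)),("middle",(321,352,160,234),(160,243,256,324)),("long",(360,393,148,230),(135,235,300,372))):
    f=lambda c:(c["color"][...,2].astype(int)-c["color"][...,0]>60)
    kt=blobs(roi(f(T),*rt))[-1];ks=blobs(roi(f(S),*rs))[-1]
    m=np.zeros((384,512),np.uint8);cv2.drawContours(m,[kt],-1,1,-1); z=pt[m>0][:,2]
    print("cradle",n,rect(T,kt,.012),rect(S,ks,.012),"tri",tri(T,cv2.minAreaRect(kt)[0],S,cv2.minAreaRect(ks)[0]).round(3),"z pct",np.percentile(z,[20,50,95]).round(4))
w=(T["color"].min(2)>120)&(pt[...,2]<.02)
k=blobs(roi(w,180,232,145,236))[-1]; print("bed",rect(T,k,.008), cast(T,cv2.boxPoints(cv2.minAreaRect(k)),.008).round(3).tolist())
for c,p,r in((T,pt,(180,215,165,200)),(S,ps,(272,304,135,165))):
    m=roi((p[...,2]>.117)&(p[...,2]<.137)&(c["color"].min(2)>120),*r); v,u=np.nonzero(m); uv=[u.mean(),v.mean()]
    print("head",uv,m.sum(),cast(c,uv,.127),p[m].mean(0)); c["h"]=uv
print(tri(T,T["h"],S,S["h"]))
for n,z,r in(("bottleA",.08,(245,285,120,160)),("bottleB",.08,(105,150,145,182)),("cups",.05,(240,280,165,200))):
    q=pt[r[2]:r[3],r[0]:r[1]].reshape(-1,3); q=q[q[:,2]>z]; print(n,q.min(0).round(3),q.max(0).round(3))
go(350,350,100,90)
E
```

```text
short top [433.8 374.6 121.3  40.3 -78.3] scene [435.1 371.7 121.6  40.2 -78.3] tri [0.433 0.376 0.019] rangez 0.0258
long top [436.5 -44.9 181.4  41.7  84.4] scene [436.7 -46.7 181.3  41.3  84.6] tri [ 0.435 -0.046  0.019] rangez 0.0255
middle top [ 432.1 -275.8  151.9   42.    87.1] scene [ 431.9 -278.   151.    41.3   86.9] tri [ 0.43  -0.278  0.019] rangez 0.0251
cradle short [ 601.3 -127.4  150.8   72.3   -3.5] [ 602.4 -130.5  150.5   71.1   -3.6] tri [ 0.601 -0.128  0.004] z pct [0.0023 0.0053 0.014 ]
cradle middle [ 588.2 -229.1  180.9   72.4   -3.6] [ 588.9 -231.9  180.1   70.3   -3.7] tri [ 0.588 -0.23   0.004] z pct [0.0023 0.0051 0.0143]
cradle long [ 618.1 -345.2  210.7   72.6   -4.4] [ 618.8 -347.8  209.7   69.6   -4.5] tri [ 0.618 -0.348  0.003] z pct [0.0025 0.0051 0.014 ]
bed [601.9 155.  221.8  92.2  11.2] [[0.702, 0.223], [0.72, 0.131], [0.502, 0.088], [0.485, 0.179]]
head [np.float64(198.58454106280195), np.float64(180.4830917874396)] 207 [[0.62144591 0.157397  ]] [0.62142449 0.15735264 0.12731585]
head [np.float64(286.8909952606635), np.float64(147.8009478672986)] 211 [[0.62336772 0.15314399]] [0.62318194 0.15361887 0.126385  ]
[0.62179915 0.15816262 0.12006061]
bottleA [ 0.52  -0.049  0.08 ] [0.774 0.015 1.241]
bottleB [0.52  0.006 0.08 ] [0.697 0.399 1.241]
cups [ 0.52  -0.041  0.057] [0.66  0.031 1.241]
shift [-1.081 -0.645  0.693] twist -0.223 | pos [188.1 542.8 238.5] yaw 70.9 q6 -0.21 F [-0.8  0.2 -1. ] open 85.4 grip 0.0 t 0.1
```

```bash
python3 -c "
from h import *
go(428.4,402.6,80,11.7)"
```

```text
shift [-1.365 -0.268  0.792] twist 0.688 | pos [188.1 542.8 238.5] yaw 70.9 q6 -0.21 F [-0.8  0.2 -1. ] open 85.4 grip 0.0 t 0.1
```

```bash
python3 -m handwheel '[[[-0.17,-0.03,0.1,0],[-0.34,-0.07,0.2,0],[-0.51,-0.1,0.3,0],[-0.68,-0.13,0.4,0],[-0.68,-0.13,0.4,0]]]' 85; python3 -m handwheel '[[[-0.1,-0.02,0.06,0.1],[-0.25,-0.05,0.14,0.22],[-0.4,-0.08,0.22,0.34],[-0.55,-0.11,0.32,0.46],[-0.68,-0.138,0.39,0.58],[-0.685,-0.138,0.392,0.688],[-0.685,-0.138,0.392,0.688],[-0.685,-0.138,0.392,0.688]]]'; python3 -c "
from h import *
go(428.4,402.6,16,11.7)"
```

```text
time_s: 0.72
eef_pos: [0.3091, 0.472, 0.157]
eef_rot: [-0.001, 0.168, 0.986, -0.002]
wrist_force: [0.4, -0.1, 1.1]
opening: 0.993
grasp_force: 0.0
time_s: 1.72
eef_pos: [0.4284, 0.4039, 0.0814]
eef_rot: [0.0, 0.629, 0.777, 0.0]
wrist_force: [-0.2, 0.5, -0.4]
opening: 1.0
grasp_force: 0.0
shift [-0.007 -0.001  0.327] twist 0.003 | pos [428.4 403.9  81.4] yaw 12.0 q6 0.35 F [-0.2  0.5 -0.4] open 85.4 grip 0.0 t 1.7
```

```bash
python3 -m handwheel '[[[-0.007,0,0.1,0],[-0.007,0,0.2,0],[-0.007,0,0.28,0],[-0.007,0,0.327,0],[-0.007,0,0.327,0]]]' 85; python3 -m handwheel '[[[0,0,0,0],[0,0,0,0],[0,0,0,0],[0,0,0,0],[0,0,0,0],[0,0,0,0]]]' 0; python3 -m handwheel '[[[0,0,-0.05,0],[0,0,-0.1,0],[0,0,-0.15,0],[0,0,-0.15,0]]]'
python3 - <<'E'
from h import *
go(428,403,46,11.7)
c=ctrl.camera("scene"); cv2.imwrite("pics/s1.png",cv2.resize(c["color"][20:200,170:410,::-1],None,fx=2.5,fy=2.5))
E
```

```text
time_s: 2.35
eef_pos: [0.4284, 0.4014, 0.0143]
eef_rot: [-0.0, 0.631, 0.776, -0.001]
wrist_force: [-0.5, 0.0, 0.4]
opening: 0.992
grasp_force: 0.0
time_s: 3.1
eef_pos: [0.4298, 0.4023, 0.0165]
eef_rot: [0.0, 0.631, 0.776, 0.001]
wrist_force: [-0.3, -0.2, 6.0]
opening: 0.45
grasp_force: 62.5
time_s: 3.6
eef_pos: [0.4297, 0.4023, 0.0468]
eef_rot: [0.0, 0.631, 0.776, 0.001]
wrist_force: [0.0, -0.2, -0.9]
opening: 0.453
grasp_force: 61.9
shift [ 0.005 -0.008  0.004] twist 0.001 | pos [429.7 402.3  46.8] yaw 11.7 q6 0.35 F [ 0.  -0.2 -0.9] open 38.6 grip 61.9 t 3.6
```

View pics/s1.png

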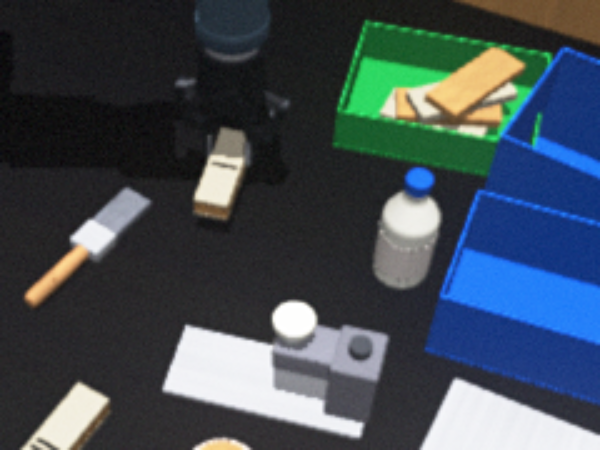

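```bash
python3 -c "
from h import *
go(435,260,48,56)"
```

```text
shift [-0.701 -0.117 -0.01 ] twist -0.515 | pos [429.4 402.   46.1] yaw 11.7 q6 0.35 F [-0.1  0.3 -0. ] open 38.2 grip 61.9 t 3.6
```

```bash
python3 -m handwheel '[[[-0.1,-0.02,-0.01,-0.08],[-0.22,-0.04,-0.01,-0.18],[-0.34,-0.06,-0.01,-0.27],[-0.46,-0.08,-0.01,-0.36],[-0.58,-0.1,-0.01,-0.45],[-0.7,-0.117,-0.01,-0.515],[-0.7,-0.117,-0.01,-0.515]]]'; python3 -c "
from h import *
go(439.5,120,50,101.2)"
```

```text
time_s: 4.53
eef_pos: [0.4344, 0.2588, 0.0471]
eef_rot: [-0.0, 0.294, 0.956, -0.0]
wrist_force: [0.4, -0.2, -0.5]
opening: 0.449
grasp_force: 61.9
shift [-0.411 -0.56  -0.014] twist -0.528 | pos [434.4 258.8  47.1] yaw 55.9 q6 -0.67 F [ 0.4 -0.2 -0.5] open 38.3 grip 61.9 t 4.5
```

```bash
python3 -m handwheel '[[[-0.06,-0.08,0,-0.08],[-0.13,-0.18,-0.01,-0.18],[-0.2,-0.27,-0.01,-0.27],[-0.27,-0.37,-0.01,-0.36],[-0.34,-0.47,-0.01,-0.45],[-0.411,-0.56,-0.01,-0.528],[-0.411,-0.56,-0.01,-0.528],[-0.411,-0.56,-0.01,-0.528]]]'
python3 - <<'E'
from h import *
go(547.4,141.2,30,101.2)
for n in("scene","top"):
    c=ctrl.camera(n); np.savez(f"pics/{n}2.npz",**{k:c[k] for k in("color","range_z","K","pose")})
a=np.load("pics/scene2.npz")["color"][90:240,130:340,::-1];b=np.load("pics/top2.npz")["color"][130:280,130:290,::-1]
cv2.imwrite("pics/s2.png",cv2.resize(np.hstack([a,b]),None,fx=2.1,fy=2.1))
E
```

```text
time_s: 5.52
eef_pos: [0.4402, 0.1219, 0.0495]
eef_rot: [0.0, -0.098, 0.995, 0.0]
wrist_force: [-0.7, -1.1, -0.1]
opening: 0.451
grasp_force: 61.9
shift [-0.544 -0.01   0.097] twist 0.0 | pos [440.2 121.9  49.5] yaw 101.2 q6 -1.76 F [-0.7 -1.1 -0.1] open 38.5 grip 61.9 t 5.5
```

View pics/s2.png

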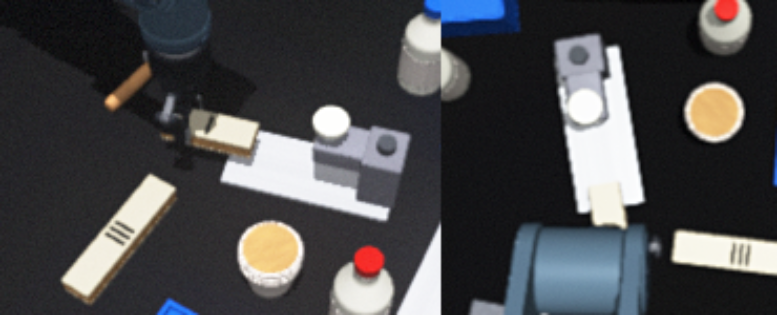

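The scene crop shows the coupon held level and pointing at the press front, with its far end at about (240,137) in the crop. Next I lower it and slide it in.

```bash
python3 -m handwheel '[[[0,-0.005,0.05,0],[0,-0.01,0.097,0],[-0.1,-0.01,0.097,0],[-0.2,-0.01,0.097,0],[-0.3,-0.01,0.097,0],[-0.4,-0.01,0.097,0],[-0.48,-0.01,0.097,0],[-0.544,-0.01,0.097,0],[-0.544,-0.01,0.097,0]]]'
python3 - <<'E'
from h import *
go(547.4,141.2,24,101.2)
c=ctrl.camera("scene"); cv2.imwrite("pics/s3.png",cv2.resize(c["color"][110:210,210:340,::-1],None,fx=5,fy=5,interpolation=cv2.INTER_CUBIC))
E
```

```text
time_s: 6.75
eef_pos: [0.5476, 0.1408, 0.0296]
eef_rot: [-0.0, -0.099, 0.995, 0.0]
wrist_force: [-0.0, -0.2, 0.1]
opening: 0.448
grasp_force: 61.9
shift [0.001 0.002 0.028] twist 0.002 | pos [547.6 140.8  29.6] yaw 101.4 q6 -1.73 F [-0.  -0.2  0.1] open 38.3 grip 61.9 t 6.8
```

View pics/s3.png

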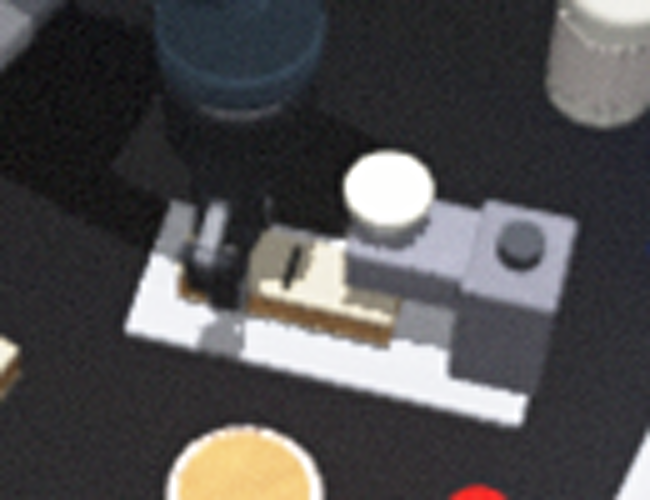

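```bash
python3 - <<'E'
from h import *
c=ctrl.camera("scene")
a=np.radians(11.2);R=np.array([[np.cos(a),np.sin(a)],[-np.sin(a),np.cos(a)]])
for uv,z in(((210+388/5,110+343/5),.014),((210+388/5,110+318/5),.039)): print((R@(cast(c,uv,z)[0]-[.622,.156])).round(4))
E
python3 -m handwheel '[[[0,0,0.015,0],[0,0,0.026,0],[0,0,0.026,0]]]'
python3 -m handwheel '[[[0,0,0,0],[0,0,0,0],[0,0,0,0],[0,0,0,0]]]' 62
python3 -m handwheel '[[[0,0,-0.1,0],[0,0,-0.25,0],[0,0,-0.4,0],[0,0,-0.55,0],[0,0,-0.68,0],[0,0,-0.68,0]]]'
python3 -c "
from h import *
go(622,156,150,101.2)"
```

```text
[ 0.0135 -0.0194]
[ 0.0121 -0.02  ]
time_s: 7.22
eef_pos: [0.5469, 0.1407, 0.0248]
eef_rot: [-0.0, -0.099, 0.995, -0.0]
wrist_force: [-0.5, 0.4, -0.7]
opening: 0.451
grasp_force: 61.9
time_s: 7.72
eef_pos: [0.5473, 0.1407, 0.0249]
eef_rot: [0.0, -0.099, 0.995, -0.0]
wrist_force: [-0.5, -0.1, -0.0]
opening: 0.729
grasp_force: 0.0
time_s: 8.48
eef_pos: [0.5493, 0.1408, 0.1648]
eef_rot: [0.003, -0.099, 0.995, -0.0]
wrist_force: [0.7, -0.5, -0.3]
opening: 0.726
grasp_force: 0.0
shift [-0.371  0.002  0.076] twist 0.002 | pos [549.3 140.8 164.8] yaw 101.4 q6 -1.73 F [ 0.7 -0.5 -0.3] open 62.0 grip 0.0 t 8.5
```

```bash
python3 -m handwheel '[[[-0.1,0,0,0],[-0.2,0,0,0],[-0.3,0,0,0],[-0.365,0,0,0],[-0.365,0,0,0],[-0.365,0,0.06,0],[-0.365,0,0.1,0],[-0.365,0,0.1,0]]]' 0; python3 -c "
from h import *
go(622,156,135,101.2)"
python3 -m handwheel '[[[0,0,0.03,0],[0,0,0.06,0],[0,0,0.06,0]]]';python3 -m handwheel '[[[0,0,0.02,0],[0,0,0.04,0],[0,0,0.04,0]]]'
```

```text
time_s: 9.48
eef_pos: [0.6175, 0.155, 0.1394]
eef_rot: [-0.001, -0.099, 0.995, 0.0]
wrist_force: [-0.1, -0.2, 0.0]
opening: 0.005
grasp_force: 0.0
shift [-0.023  0.     0.022] twist 0.002 | pos [617.5 155.  139.4] yaw 101.4 q6 -1.71 F [-0.1 -0.2  0. ] open 0.4 grip 0.0 t 9.5
time_s: 9.85
eef_pos: [0.619, 0.1551, 0.1289]
eef_rot: [0.0, -0.099, 0.995, -0.0]
wrist_force: [-0.7, -0.1, 3.1]
opening: 0.001
grasp_force: 1.5
time_s: 10.22
eef_pos: [0.6191, 0.1551, 0.121]
eef_rot: [0.0, -0.099, 0.995, 0.0]
wrist_force: [-0.3, 1.3, 4.9]
opening: -0.004
grasp_force: 2.5
```

```bash
python3 -m handwheel '[[[0,0,0.005,0],[0,0,0.005,0]]]';python3 -m handwheel '[[[0,0,0.004,0],[0,0,0.004,0]]]'; python3 -m handwheel '[[[0,0,0,0],[0,0,0,0]]]'
```

```text
time_s: 10.48
eef_pos: [0.6191, 0.1551, 0.1206]
eef_rot: [0.0, -0.099, 0.995, -0.0]
wrist_force: [-0.6, -0.3, 6.7]
opening: 0.001
grasp_force: 3.3
time_s: 10.72
eef_pos: [0.6191, 0.1552, 0.1205]
eef_rot: [0.0, -0.099, 0.995, -0.0]
wrist_force: [-2.8, -1.0, 11.0]
opening: 0.001
grasp_force: 5.5
time_s: 10.98
eef_pos: [0.6191, 0.1551, 0.1206]
eef_rot: [0.0, -0.099, 0.995, -0.0]
wrist_force: [-3.7, -0.6, 10.8]
opening: 0.002
grasp_force: 5.5
```

```bash
python3 -m handwheel '[[[0,0,0.002,0],[0,0,0.002,0],[0,0,0.002,0]]]'; python3 -m handwheel '[[[0,0,-0.05,0],[0,0,-0.12,0],[0,0,-0.22,0],[0,0,-0.22,0]]]'
python3 - <<'E'
from h import *
go(547.4,141,165,101.2)
c=ctrl.camera("scene"); cv2.imwrite("pics/s4.png",cv2.resize(c["color"][60:360,90:350,::-1],None,fx=2,fy=2))
E
```

```text
time_s: 11.35
eef_pos: [0.6192, 0.1551, 0.1205]
eef_rot: [0.001, -0.099, 0.995, -0.0]
wrist_force: [-3.8, -0.8, 12.9]
opening: 0.004
grasp_force: 6.6
time_s: 11.85
eef_pos: [0.6201, 0.1552, 0.1651]
eef_rot: [0.002, -0.099, 0.995, -0.0]
wrist_force: [0.4, -0.6, -1.3]
opening: -0.001
grasp_force: 0.0
shift [ 0.37   0.002 -0.001] twist 0.002 | pos [620.1 155.2 165.1] yaw 101.4 q6 -1.71 F [ 0.4 -0.6 -1.3] open -0.1 grip 0.0 t 11.8
```

View pics/s4.png

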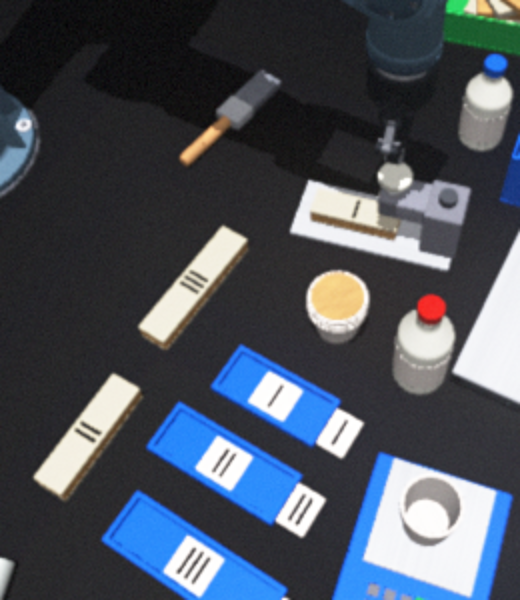

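```bash
python3 -m handwheel '[[[0.1,0,0,0],[0.2,0,0,0],[0.3,0,0,0],[0.37,0,0,0],[0.37,0,0,0],[0.37,0,0.15,0],[0.37,0,0.3,0],[0.37,0,0.45,0],[0.37,0,0.45,0]]]' 62; python3 -c "
from h import *
go(547.4,141,25,101.2)"
python3 -m handwheel '[[[0,0,0.1,0],[0,0,0.2,0],[0,0,0.25,0],[0,0,0.25,0]]]'; python3 -m handwheel '[[[0,0,0,0],[0,0,0,0],[0,0,0,0],[0,0,0,0]]]' 0;  python3 -m handwheel '[[[0,0,-0.02,0],[0,0,-0.03,0],[0.1,0,-0.03,0],[0.22,0,-0.03,0],[0.34,0,-0.03,0],[0.46,0,-0.03,0],[0.56,0,-0.03,0],[0.56,0,-0.1,0],[0.56,0,-0.16,0],[0.56,0,-0.16,0]]]'; python3 -c "
from h import *
a=np.radians(-3.6);p=np.array([601.9,-129])-30*np.array([np.cos(a),np.sin(a)]);print(p)
go(p[0]-100,p[1]+6,90,86.4)"
```

```text
time_s: 13.02
eef_pos: [0.5446, 0.1404, 0.0702]
eef_rot: [-0.003, -0.099, 0.995, 0.0]
wrist_force: [-0.1, -0.4, 0.3]
opening: 0.727
grasp_force: 0.0
shift [-0.015  0.     0.226] twist 0.002 | pos [544.6 140.4  70.2] yaw 101.4 q6 -1.73 F [-0.1 -0.4  0.3] open 62.1 grip 0.0 t 13.0
time_s: 13.52
eef_pos: [0.5458, 0.1405, 0.0221]
eef_rot: [-0.001, -0.099, 0.995, 0.0]
wrist_force: [0.3, -0.3, 1.0]
opening: 0.725
grasp_force: 0.0
time_s: 14.02
eef_pos: [0.5471, 0.1405, 0.0237]
eef_rot: [0.001, -0.099, 0.995, -0.0]
wrist_force: [-0.7, 0.3, 6.4]
opening: 0.453
grasp_force: 61.7
time_s: 15.28
eef_pos: [0.4389, 0.1185, 0.0566]
eef_rot: [0.002, -0.099, 0.995, -0.0]
wrist_force: [0.6, -0.6, 0.1]
opening: 0.448
grasp_force: 61.1
[ 571.95919815 -127.11628441]
shift [ 0.074 -1.207 -0.166] twist 0.174 | pos [438.9 118.5  56.6] yaw 101.4 q6 -1.77 F [ 0.6 -0.6  0.1] open 38.3 grip 61.1 t 15.3
```

```bash
python3 -m handwheel '[[[0.01,-0.12,-0.02,0.02],[0.02,-0.27,-0.04,0.05],[0.03,-0.43,-0.05,0.09],[0.04,-0.6,-0.05,0.13],[0.05,-0.77,-0.05,0.174],[0.05,-0.9,-0.05,0.174],[0.05,-0.9,-0.05,0.174]]]'; python3 -c "
from h import *
go(572.6,-127.2,60,86.4)"
```

```text
time_s: 16.15
eef_pos: [0.4632, -0.0617, 0.0649]
eef_rot: [0.001, 0.032, 0.999, -0.0]
wrist_force: [0.3, 1.0, -0.3]
opening: 0.449
grasp_force: 61.0
shift [-0.567 -0.291  0.026] twist -0.001 | pos [463.2 -61.7  64.9] yaw 86.3 q6 -1.89 F [ 0.3  1.  -0.3] open 38.3 grip 61.0 t 16.1
```

```bash
python3 -m handwheel '[[[0,-0.15,0,0],[-0.05,-0.29,0,0],[-0.18,-0.291,0,0],[-0.31,-0.291,0,0],[-0.44,-0.291,0,0],[-0.567,-0.291,0.02,0],[-0.567,-0.291,0.1,0],[-0.567,-0.291,0.12,0],[-0.567,-0.291,0.12,0]]]'
python3 - <<'E'
from h import *
go(572.6,-127.2,22,86.4)
s=ctrl.camera("scene")["color"][200:330,150:310,::-1];t=ctrl.camera("top")["color"][130:260,250:390,::-1]
cv2.imwrite("pics/s5.png",cv2.resize(np.hstack([s,t]),None,fx=2.6,fy=2.6))
E
```

```text
time_s: 17.27
eef_pos: [0.57, -0.1244, 0.0395]
eef_rot: [-0.001, 0.031, 1.0, 0.001]
wrist_force: [-0.7, -0.5, -0.1]
opening: 0.452
grasp_force: 61.0
shift [-0.014 -0.013  0.088] twist 0.0 | pos [ 570.  -124.4   39.5] yaw 86.4 q6 -1.93 F [-0.7 -0.5 -0.1] open 38.6 grip 61.0 t 17.3
```

View pics/s5.png

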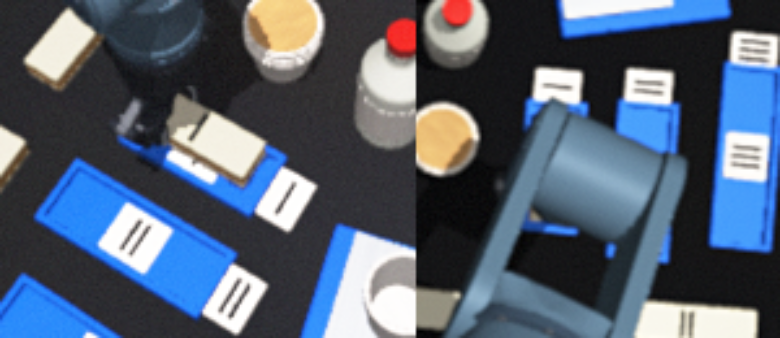

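```bash
python3 -m handwheel '[[[-0.014,-0.013,0.03,0],[-0.014,-0.013,0.06,0],[-0.014,-0.013,0.088,0],[-0.014,-0.013,0.092,0],[-0.014,-0.013,0.092,0]]]'; python3 -c "
from h import *
go(572.6,-127.2,21,86.4)"; python3 -m handwheel '[[[0,0,0,0],[0,0,0,0],[0,0,0,0],[0,0,0,0]]]' 50;python3 -m handwheel '[[[0,0,-0.1,0],[0,0,-0.25,0],[0,0,-0.4,0],[0,0,-0.55,0],[0.15,0,-0.6,0],[0.35,0,-0.6,0],[0.55,0,-0.6,0],[0.8,0,-0.6,0],[0.8,0,-0.6,0]]]'
python3 - <<'E'
from h import *
for n in("scene","top"):
    c=ctrl.camera(n); np.savez(f"pics/{n}6.npz",**{k:c[k] for k in("color","range_z","K","pose")})
s=np.load("pics/scene6.npz")["color"][150:380,90:320,::-1]
cv2.imwrite("pics/s6.png",cv2.resize(s,None,fx=2.5,fy=2.5))
go(440,-250,80,-3)
E
```

```text
time_s: 18.0
eef_pos: [0.5743, -0.1279, 0.0221]
eef_rot: [-0.0, 0.031, 1.0, 0.0]
wrist_force: [0.2, 0.3, -1.1]
opening: 0.451
grasp_force: 61.0
shift [0.009 0.003 0.006] twist 0.0 | pos [ 574.3 -127.9   22.1] yaw 86.4 q6 -1.93 F [ 0.2  0.3 -1.1] open 38.5 grip 61.0 t 18.0
time_s: 18.5
eef_pos: [0.5744, -0.128, 0.0224]
eef_rot: [0.0, 0.031, 1.0, -0.0]
wrist_force: [-0.8, 0.7, -0.5]
opening: 0.584
grasp_force: 0.0
time_s: 19.62
eef_pos: [0.4118, -0.117, 0.1427]
eef_rot: [-0.001, 0.032, 0.999, 0.0]
wrist_force: [1.0, -0.4, 0.2]
opening: 0.588
grasp_force: 0.0
shift [-0.163 -0.648  0.321] twist 1.04 | pos [ 415.4 -118.5  143.8] yaw 86.4 q6 -2.06 F [ 0.2 -0.3  0.6] open 50.0 grip 0.0 t 19.7
```

View pics/s6.png

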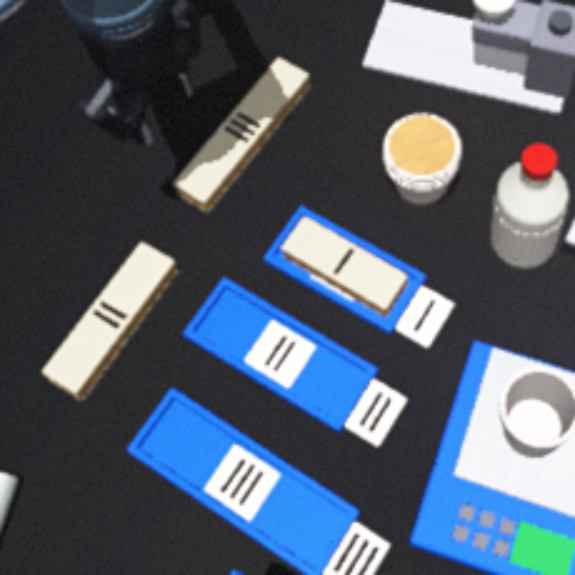

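The short coupon lies within its cradle at about (344,262) in the crop. I'll check that it is flat and re-measure the middle coupon.

```bash
cat >> h.py <<'E'
def pale(c): return c["color"].min(2)>140
def flat(c,r,lo=.018):
    p=cloud(c); m=roi(pale(c)&(p[...,2]>lo),*r).astype(np.uint8); m=cv2.erode(m,np.ones((3,3)))>0; q=p[m]
    A=np.c_[q[:,:2]-q[:,:2].mean(0),np.ones(len(q))]; s=np.linalg.lstsq(A,q[:,2],rcond=None)[0]; return len(q),"slope deg",np.degrees(s[:2]).round(2),"z mean",s[2].round(4)
E
python3 - <<'E'
from h import *
T=dict(np.load("pics/top6.npz"));S=dict(np.load("pics/scene6.npz"))
r=(198,258,232,278); print(flat(S,r)); print(rect(S,blobs(roi(pale(S)&(cloud(S)[...,2]>.018),*r))[-1],.029))
r=(100,165,242,312); k=blobs(roi(pale(S),*r))[-1]; print("mid scene",rect(S,k,.025),flat(S,r))
r=(310,395,235,270); k=blobs(roi(pale(T),*r))[-1]; print("mid top",rect(T,k,.025))
r=(155,220,168,238); p=cloud(S); m=roi((p[...,2]>.012)&(p[...,2]<.03)&(S["color"].min(2)>60),*r); print("long",rect(S,blobs(m)[-1],.025))
E
```

```text
(574, 'slope deg', array([  -0.19, -142.8 ]), 'z mean', np.float64(0.0347))
[ 603.3 -131.4  121.2   41.5   -4.1]
mid scene [ 431.8 -278.   151.    41.3   86.9] (726, 'slope deg', array([119.  ,  -8.53]), 'z mean', np.float64(0.0311))
mid top [ 432.1 -275.8  151.9   42.    87.1]
long [437.8 -48.2 183.5  44.2  84.4]
```

```bash
sed -i 's/(p\[...,2\]>lo),/(p[...,2]>lo)\&(p[...,2]<.045),/' h.py
python3 - <<'E'
from h import *
S=dict(np.load("pics/scene6.npz")); print(flat(S,(198,258,232,278)),flat(S,(100,165,242,312)))
go(432.8,-262,80,-3)
E
```

```text
(546, 'slope deg', array([-0.15, -1.2 ]), 'z mean', np.float64(0.0295)) (689, 'slope deg', array([ 1.17, -0.14]), 'z mean', np.float64(0.0257))
shift [-0.131 -0.71   0.321] twist 1.04 | pos [ 415.4 -118.5  143.8] yaw 86.4 q6 -2.06 F [ 0.2 -0.3  0.6] open 50.0 grip 0.0 t 19.7
```

```bash
python3 -m handwheel '[[[-0.01,-0.06,0,0.1],[-0.03,-0.16,0,0.2],[-0.05,-0.26,0.02,0.32],[-0.07,-0.36,0.05,0.44],[-0.09,-0.46,0.1,0.56],[-0.11,-0.56,0.15,0.68],[-0.12,-0.64,0.2,0.8],[-0.131,-0.71,0.26,0.92],[-0.131,-0.71,0.3,1],[-0.131,-0.71,0.321,1]]]' 85;  python3 -c "
from h import *
go(432.8,-262,16,-3)"
```

```text
time_s: 20.98
eef_pos: [0.433, -0.2621, 0.0781]
eef_rot: [0.0, 0.704, 0.711, 0.0]
wrist_force: [-0.3, -0.2, -1.3]
opening: 0.995
grasp_force: 0.0
shift [ 0.001 -0.001  0.31 ] twist 0.041 | pos [ 433.  -262.1   78.1] yaw 0.6 q6 -0.79 F [-0.3 -0.2 -1.3] open 85.0 grip 0.0 t 21.0
```

```bash
python3 -m handwheel '[[[0,0,0.08,0.04],[0,0,0.17,0.041],[0,0,0.25,0.041],[0,0,0.3,0.041],[0,0,0.31,0.041],[0,0,0.31,0.041]]]'; python3 -m handwheel '[[[0,0,0,0],[0,0,0,0],[0,0,0,0],[0,0,0,0],[0,0,0,0],[0,0,0,0]]]' 0; python3 -m handwheel '[[[0,0,-0.08,0],[0,0,-0.16,0],[0,0,-0.25,0],[0,0,-0.25,0]]]'; python3 -c "
from h import *
go(439,-110,68,50)"
```

```text
time_s: 21.72
eef_pos: [0.4322, -0.2615, 0.0163]
eef_rot: [0.0, 0.725, 0.688, 0.0]
wrist_force: [-0.0, -0.8, 0.4]
opening: 0.997
grasp_force: 0.0
time_s: 22.48
eef_pos: [0.4324, -0.2618, 0.0167]
eef_rot: [0.001, 0.726, 0.688, 0.0]
wrist_force: [0.0, 0.6, 6.0]
opening: 0.451
grasp_force: 61.6
time_s: 22.98
eef_pos: [0.4332, -0.2625, 0.0683]
eef_rot: [0.002, 0.726, 0.688, 0.0]
wrist_force: [0.2, -0.5, -0.4]
opening: 0.451
grasp_force: 60.9
shift [ 0.763 -0.011 -0.001] twist -0.617 | pos [ 433.2 -262.5   68.3] yaw -3.0 q6 -0.73 F [ 0.2 -0.5 -0.4] open 38.5 grip 60.9 t 23.0
```

```bash
python3 -m handwheel '[[[0.1,0,0,-0.1],[0.22,0,0,-0.2],[0.34,0,0,-0.3],[0.46,0,0,-0.4],[0.58,0,0,-0.5],[0.68,-0.01,0,-0.6],[0.763,-0.01,0,-0.617],[0.763,-0.01,0,-0.617]]]'; python3 -c "
from h import *
go(439,50,68,101.2)"
```

```text
time_s: 23.98
eef_pos: [0.4379, -0.108, 0.0659]
eef_rot: [-0.0, 0.342, 0.94, 0.0]
wrist_force: [-0.5, -0.3, -1.1]
opening: 0.45
grasp_force: 60.8
shift [ 0.504  0.608 -0.01 ] twist -0.596 | pos [ 437.9 -108.    65.9] yaw 50.0 q6 -1.38 F [-0.5 -0.3 -1.1] open 38.4 grip 60.8 t 24.0
```

```bash
python3 -m handwheel '[[[0.08,0.1,0,-0.1],[0.16,0.2,0,-0.2],[0.25,0.3,0,-0.3],[0.33,0.4,0,-0.4],[0.41,0.5,0,-0.5],[0.504,0.608,0,-0.596],[0.504,0.608,0,-0.596],[0.504,0.608,0,-0.596]]]'; python3 -c "
from h import *
go(439.5,120,50,101.2)"
```

```text
time_s: 24.98
eef_pos: [0.4394, 0.0483, 0.0661]
eef_rot: [0.0, -0.096, 0.995, -0.0]
wrist_force: [0.4, -1.0, -0.8]
opening: 0.453
grasp_force: 60.8
shift [-0.069  0.352  0.08 ] twist -0.002 | pos [439.4  48.3  66.1] yaw 101.1 q6 -1.92 F [ 0.4 -1.  -0.8] open 38.7 grip 60.8 t 25.0
```

```bash
python3 -m handwheel '[[[-0.02,0.1,0.02,0],[-0.04,0.2,0.04,0],[-0.06,0.3,0.06,0],[-0.069,0.352,0.08,0],[-0.069,0.352,0.08,0],[-0.069,0.352,0.08,0]]]'
python3 - <<'E'
from h import *
go(547.4,140.8,30,101.2)
c=ctrl.camera("scene"); cv2.imwrite("pics/s7.png",cv2.resize(c["color"][90:240,150:340,::-1],None,fx=3,fy=3))
E
```

```text
time_s: 25.72
eef_pos: [0.4391, 0.1201, 0.0502]
eef_rot: [0.0, -0.097, 0.995, -0.0]
wrist_force: [-0.6, -0.3, -0.5]
opening: 0.451
grasp_force: 60.9
shift [-0.551 -0.003  0.101] twist -0.0 | pos [439.1 120.1  50.2] yaw 101.2 q6 -1.76 F [-0.6 -0.3 -0.5] open 38.5 grip 60.9 t 25.7
```

View pics/s7.png

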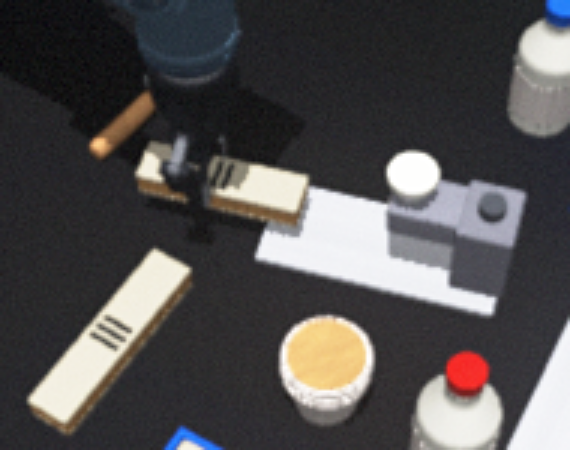

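```bash
python3 -m handwheel '[[[0,0,0.05,0],[0,-0.003,0.101,0],[-0.1,-0.003,0.101,0],[-0.2,-0.003,0.101,0],[-0.3,-0.003,0.101,0],[-0.4,-0.003,0.101,0],[-0.5,-0.003,0.101,0],[-0.565,-0.003,0.101,0],[-0.565,-0.003,0.101,0],[-0.565,-0.003,0.115,0]]]'
python3 - <<'E'
from h import *
c=ctrl.camera("scene"); a=np.radians(11.2);R=np.array([[np.cos(a),np.sin(a)],[-np.sin(a),np.cos(a)]])
i=c["color"].astype(int); b=roi((i[...,0]-i[...,2]>35)&(i[...,0]<200),250,310,150,192); v,u=np.nonzero(b); q=(cast(c,np.c_[u,v],.02)-[.622,.156])@R.T; print("brown side max x",np.percentile(q[:,0],[95,99]).round(4),np.median(q[:,1]))
go(550,141.5,25,101.2)
E
python3 -m handwheel '[[[0,0,0.012,0],[0,0,0.012,0]]]'
python3 -c "
from h import *
go(551,141.5,25,101.2)"
```

```text
time_s: 27.02
eef_pos: [0.549, 0.1421, 0.0266]
eef_rot: [-0.001, -0.098, 0.995, 0.0]
wrist_force: [-0.0, 0.1, -1.5]
opening: 0.453
grasp_force: 60.9
brown side max x [0.0103 0.0138] -0.01793418267270528
shift [-0.006 -0.004  0.006] twist 0.0 | pos [548.6 142.1  26.2] yaw 101.2 q6 -1.72 F [-1.1  0.  -1. ] open 38.3 grip 60.9 t 27.1
time_s: 27.32
eef_pos: [0.5495, 0.1422, 0.0248]
eef_rot: [-0.0, -0.098, 0.995, -0.0]
wrist_force: [-1.3, -0.4, 2.0]
opening: 0.45
grasp_force: 61.1
shift [-0.007 -0.005 -0.001] twist 0.0 | pos [549.5 142.2  24.8] yaw 101.2 q6 -1.72 F [-1.3 -0.4  2. ] open 38.4 grip 61.1 t 27.3
```

```bash
python3 -m handwheel '[[[0,0,0,0],[0,0,0,0],[0,0,0,0],[0,0,0,0]]]' 62
python3 -m handwheel '[[[0,0,-0.1,0],[0,0,-0.25,0],[0,0,-0.4,0],[0,0,-0.55,0],[0,0,-0.7,0],[0,0,-0.7,0],[0,0,-0.7,0]]]'
python3 -m handwheel '[[[-0.1,0,0,0],[-0.2,0,0,0],[-0.3,0,0,0],[-0.355,0,0,0],[-0.355,0,0,0],[-0.355,0,0.06,0],[-0.355,0,0.12,0],[-0.355,0,0.12,0]]]' 0
python3 -c "
from h import *
go(620,155.5,122,101.2)"
```

```text
time_s: 27.82
eef_pos: [0.5498, 0.1422, 0.0246]
eef_rot: [-0.0, -0.098, 0.995, -0.0]
wrist_force: [-0.2, -0.2, 0.3]
opening: 0.727
grasp_force: 0.0
time_s: 28.7
eef_pos: [0.5495, 0.1422, 0.1648]
eef_rot: [0.0, -0.098, 0.995, -0.0]
wrist_force: [0.3, -0.5, -0.1]
opening: 0.727
grasp_force: 0.0
time_s: 29.7
eef_pos: [0.6179, 0.1559, 0.1386]
eef_rot: [-0.002, -0.098, 0.995, 0.0]
wrist_force: [0.3, -0.3, -0.1]
opening: -0.0
grasp_force: 0.0
shift [-0.01  -0.004  0.083] twist 0.0 | pos [617.9 155.9 138.6] yaw 101.2 q6 -1.71 F [ 0.3 -0.3 -0.1] open -0.0 grip 0.0 t 29.7
```

```bash
python3 -m handwheel '[[[0,0,0.03,0],[0,0,0.055,0],[0,0,0.075,0],[0,0,0.075,0]]]';python3 -m handwheel '[[[0,0,0.006,0],[0,0,0.006,0]]]';python3 -m handwheel '[[[0,0,0.003,0],[0,0,0.003,0]]]'
```

```text
time_s: 30.2
eef_pos: [0.6198, 0.156, 0.1259]
eef_rot: [0.0, -0.098, 0.995, -0.0]
wrist_force: [-0.7, 0.3, 3.9]
opening: 0.001
grasp_force: 1.9
time_s: 30.45
eef_pos: [0.6198, 0.156, 0.1248]
eef_rot: [0.0, -0.098, 0.995, -0.0]
wrist_force: [-0.8, -0.6, 4.0]
opening: -0.001
grasp_force: 2.0
time_s: 30.7
eef_pos: [0.6198, 0.156, 0.1241]
eef_rot: [0.0, -0.098, 0.995, -0.0]
wrist_force: [0.9, 0.7, 4.6]
opening: 0.003
grasp_force: 2.1
```

```bash
python3 -m handwheel '[[[0,0,0.01,0],[0,0,0.018,0],[0,0,0.018,0]]]';python3 -m handwheel '[[[0,0,0.005,0],[0,0,0.005,0]]]';python3 -m handwheel '[[[0,0,0.003,0],[0,0,0.003,0]]]'
```

```text
time_s: 31.08
eef_pos: [0.6198, 0.156, 0.1206]
eef_rot: [0.0, -0.098, 0.995, -0.0]
wrist_force: [-0.5, 0.2, 6.4]
opening: -0.001
grasp_force: 3.0
time_s: 31.32
eef_pos: [0.6198, 0.156, 0.1205]
eef_rot: [0.0, -0.098, 0.995, -0.0]
wrist_force: [-2.4, -0.4, 12.0]
opening: 0.001
grasp_force: 5.8
time_s: 31.58
eef_pos: [0.6198, 0.156, 0.1205]
eef_rot: [0.0, -0.098, 0.995, -0.0]
wrist_force: [-4.5, -0.8, 14.1]
opening: 0.001
grasp_force: 7.4
```

```bash
python3 -m handwheel '[[[0,0,-0.05,0],[0,0,-0.12,0],[0,0,-0.23,0],[0,0,-0.23,0]]]'; python3 -m handwheel '[[[0.1,0,0,0],[0.2,0,0,0],[0.3,0,0,0],[0.358,0,0,0],[0.358,0,0,0],[0.358,0,0.15,0],[0.358,0,0.3,0],[0.358,0,0.45,0],[0.358,0,0.45,0]]]' 62
python3 - <<'E'
from h import *
S=ctrl.camera("scene");a=np.radians(11.2);R=np.array([[np.cos(a),np.sin(a)],[-np.sin(a),np.cos(a)]])
i=S["color"].astype(int); b=roi((i[...,0]-i[...,2]>35)&(i[...,0]<200),235,310,150,192); v,u=np.nonzero(b); q=(cast(S,np.c_[u,v],.02)-[.622,.156])@R.T; print("brown side max x",np.percentile(q[:,0],[95,99]).round(4),np.median(q[:,1]))
go(549.5,142.1,24.5,101.2)
E
```

```text
time_s: 32.08
eef_pos: [0.6202, 0.1561, 0.1662]
eef_rot: [0.001, -0.098, 0.995, -0.0]
wrist_force: [0.1, 0.1, -0.2]
opening: -0.0
grasp_force: 0.0
time_s: 33.2
eef_pos: [0.5476, 0.142, 0.0721]
eef_rot: [-0.003, -0.098, 0.995, 0.0]
wrist_force: [0.1, -1.2, 0.4]
opening: 0.727
grasp_force: 0.0
brown side max x [0.0078 0.014 ] -0.019098706045747316
shift [-0.003 -0.001  0.247] twist 0.0 | pos [548.9 142.1  73.9] yaw 101.2 q6 -1.72 F [-0.1 -0.1  0.3] open 61.9 grip 0.0 t 33.2
```

```bash
python3 -m handwheel '[[[0,0,0.1,0],[0,0,0.2,0],[0,0,0.247,0],[0,0,0.247,0]]]'; python3 -m handwheel '[[[0,0,0,0],[0,0,0,0],[0,0,0,0],[0,0,0,0],[0,0,0,0]]]' 0;  python3 -m handwheel '[[[0,0,-0.02,0],[0,0,-0.03,0],[0.1,0,-0.03,0],[0.22,0,-0.03,0],[0.34,0,-0.03,0],[0.46,0,-0.03,0],[0.56,0,-0.03,0],[0.56,0,-0.1,0],[0.56,0,-0.16,0],[0.56,0,-0.2,0]]]'; python3 -c "
from h import *
go(445,-40,75,86.4)"
```

```text
time_s: 33.75
eef_pos: [0.5489, 0.1421, 0.0247]
eef_rot: [-0.001, -0.098, 0.995, 0.0]
wrist_force: [-0.0, -1.2, 0.0]
opening: 0.726
grasp_force: 0.0
time_s: 34.38
eef_pos: [0.5501, 0.1422, 0.0263]
eef_rot: [0.001, -0.098, 0.995, -0.0]
wrist_force: [-0.4, -0.8, 5.8]
opening: 0.456
grasp_force: 61.8
time_s: 35.62
eef_pos: [0.4412, 0.1204, 0.067]
eef_rot: [0.001, -0.098, 0.995, -0.0]
wrist_force: [-0.1, -0.5, -0.8]
opening: 0.451
grasp_force: 61.2
shift [ 0.137 -0.79  -0.04 ] twist 0.172 | pos [441.2 120.4  67. ] yaw 101.2 q6 -1.76 F [-0.1 -0.5 -0.8] open 38.5 grip 61.2 t 35.6
```

```bash
python3 -m handwheel '[[[0.02,-0.12,-0.02,0.02],[0.05,-0.27,-0.04,0.05],[0.08,-0.43,-0.04,0.09],[0.1,-0.6,-0.04,0.13],[0.137,-0.79,-0.04,0.172],[0.137,-0.79,-0.04,0.172],[0.137,-0.79,-0.04,0.172]]]'; python3 -m handwheel '[[[0,-0.2,0,0],[0,-0.4,0,0],[0,-0.6,0,0],[0,-0.8,0,0],[0,-0.95,0,0],[0,-0.95,0,0],[0,-0.95,0,0]]]';python3 -c "
from h import *
go(573.5,-229.6,44,86.4)"
```

```text
time_s: 36.5
eef_pos: [0.4435, -0.0398, 0.0735]
eef_rot: [0.0, 0.031, 1.0, 0.0]
wrist_force: [0.2, 0.2, 0.0]
opening: 0.451
grasp_force: 61.1
time_s: 37.38
eef_pos: [0.4314, -0.2281, 0.073]
eef_rot: [-0.0, 0.031, 1.0, 0.001]
wrist_force: [-0.7, 0.6, -0.5]
opening: 0.453
grasp_force: 61.1
shift [-0.71   0.036  0.145] twist 0.001 | pos [ 431.4 -228.1   73. ] yaw 86.5 q6 -2.24 F [-0.7  0.6 -0.5] open 38.6 grip 61.1 t 37.4
```

```bash
python3 -m handwheel '[[[-0.12,0,0,0],[-0.25,0.01,0,0],[-0.38,0.02,0,0],[-0.5,0.03,0,0],[-0.62,0.036,0.02,0],[-0.71,0.036,0.07,0],[-0.71,0.036,0.145,0],[-0.71,0.036,0.145,0],[-0.71,0.036,0.145,0]]]'
python3 - <<'E'
from h import *
go(573.5,-229.6,24.5,86.4)
S=ctrl.camera("scene"); cv2.imwrite("pics/s8.png",cv2.resize(S["color"][200:380,120:320,::-1],None,fx=3,fy=3))
E
```

```text
time_s: 38.5
eef_pos: [0.5728, -0.2307, 0.0441]
eef_rot: [-0.001, 0.031, 1.0, 0.0]
wrist_force: [-0.3, 0.4, -1.1]
opening: 0.451
grasp_force: 61.1
shift [-0.003  0.006  0.098] twist 0.0 | pos [ 572.8 -230.7   44.1] yaw 86.4 q6 -2.08 F [-0.3  0.4 -1.1] open 38.5 grip 61.1 t 38.5
```

View pics/s8.png

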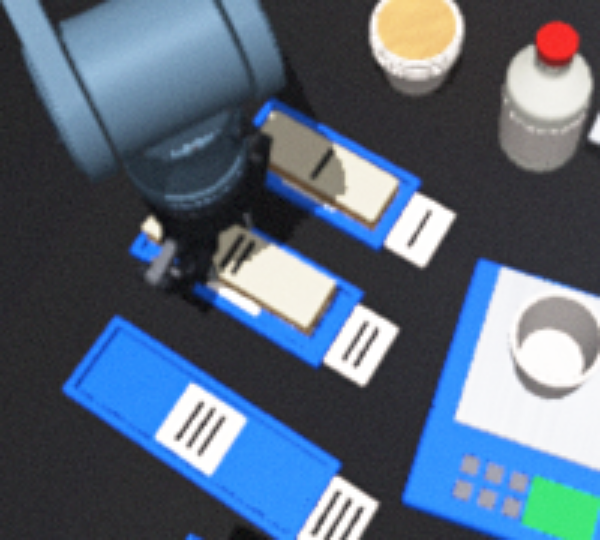

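The middle coupon hovers over its two-bar cradle, with its far end at about (330,295) in the crop. I'll lower and release it.

```bash
python3 -m handwheel '[[[-0.003,0.006,0.04,0],[-0.003,0.006,0.08,0],[-0.003,0.006,0.1,0],[-0.003,0.006,0.103,0],[-0.003,0.006,0.103,0]]]'; python3 -m handwheel '[[[0,0,0,0],[0,0,0,0],[0,0,0,0],[0,0,0,0]]]' 50;python3 -m handwheel '[[[0,0,-0.1,0],[0,0,-0.25,0],[0,0,-0.4,0],[0,0,-0.5,0],[0.15,0,-0.5,0],[0.35,0,-0.5,0],[0.55,0,-0.5,0],[0.75,0,-0.5,0],[0.75,0,-0.5,0]]]'
python3 - <<'E'
from h import *
for n in("scene","top"):
    c=ctrl.camera(n); np.savez(f"pics/{n}9.npz",**{k:c[k] for k in("color","range_z","K","pose")})
T=dict(np.load("pics/top9.npz"));S=dict(np.load("pics/scene9.npz"))
p=cloud(S)
for r in((198,258,232,278),(165,238,258,315)):
    print(flat(S,r),rect(S,blobs(roi(pale(S)&(p[...,2]>.02)&(p[...,2]<.045),*r))[-1],.029))
r=(150,225,165,240);print("long S",rect(S,blobs(roi(pale(S),*r))[-1],.025))
r=(225,315,230,270);print("long T",rect(T,blobs(roi(pale(T),*r))[-1],.025))
go(436.6,-46,80,-5.5)
E
```

```text
time_s: 39.17
eef_pos: [0.5743, -0.2302, 0.0237]
eef_rot: [0.0, 0.031, 1.0, -0.0]
wrist_force: [0.2, -0.2, -0.7]
opening: 0.452
grasp_force: 61.1
time_s: 39.67
eef_pos: [0.5743, -0.2302, 0.0238]
eef_rot: [0.0, 0.031, 1.0, -0.0]
wrist_force: [-0.5, -0.5, -0.2]
opening: 0.585
grasp_force: 0.0
time_s: 40.8
eef_pos: [0.4224, -0.2201, 0.1238]
eef_rot: [-0.001, 0.032, 0.999, 0.0]
wrist_force: [0.5, -0.8, 0.1]
opening: 0.581
grasp_force: 0.0
(555, 'slope deg', array([ 0.06, -1.24]), 'z mean', np.float64(0.0296)) [ 603.3 -131.4  121.2   41.5   -4.1]
(830, 'slope deg', array([-0.06, -0.  ]), 'z mean', np.float64(0.0295)) [ 589.  -231.9  151.5   41.    -3.1]
long S [439.3 -21.  129.5  41.1  84.3]
long T [438.9 -19.9 131.2  41.7  84.4]
shift [-0.002  0.879  0.222] twist -1.025 | pos [ 425.1 -221.3  124.6] yaw 86.4 q6 -2.24 F [0.3 0.7 0.1] open 50.2 grip 0.0 t 40.9
```

```bash
python3 -m handwheel '[[[0,0.08,0,0.1],[0,0.19,0,0.2],[0,0.3,0,0.32],[0,0.42,0.02,0.44],[0,0.54,0.06,0.56],[0,0.66,0.1,0.68],[0,0.78,0.14,0.8],[0,0.879,0.18,0.92],[0,0.879,0.2,1],[0,0.879,0.222,1]]]' 85;  python3 -c "
from h import *
go(436.6,-45.9,16,-5.5)"
```

```text
time_s: 42.15
eef_pos: [0.4368, -0.0451, 0.0795]
eef_rot: [0.0, 0.703, 0.711, 0.0]
wrist_force: [0.9, -0.1, -1.0]
opening: 0.993
grasp_force: 0.0
shift [-0.004 -0.001  0.317] twist 0.071 | pos [436.8 -45.1  79.5] yaw 0.6 q6 -0.39 F [ 0.9 -0.1 -1. ] open 84.8 grip 0.0 t 42.1
```

```bash
python3 -m handwheel '[[[-0.004,0,0.04,0.05],[-0.004,0,0.12,0.071],[-0.004,0,0.2,0.071],[-0.004,0,0.28,0.071],[-0.004,0,0.317,0.071],[-0.004,0,0.317,0.071]]]'; python3 -m handwheel '[[[0,0,0,0],[0,0,0,0],[0,0,0,0],[0,0,0,0],[0,0,0,0],[0,0,0,0]]]' 0; python3 -m handwheel '[[[0,0,-0.08,0],[0,0,-0.16,0],[0,0,-0.2,0],[0,0,-0.2,0]]]'; python3 -c "
from h import *
go(430,35,60,50)"
```

```text
time_s: 42.9
eef_pos: [0.4355, -0.0462, 0.0156]
eef_rot: [-0.0, 0.741, 0.672, -0.0]
wrist_force: [-0.1, 0.0, -0.1]
opening: 0.996
grasp_force: 0.0
time_s: 43.65
eef_pos: [0.4362, -0.0464, 0.0167]
eef_rot: [0.001, 0.741, 0.672, 0.0]
wrist_force: [-0.7, 0.5, 6.1]
opening: 0.455
grasp_force: 61.0
time_s: 44.15
eef_pos: [0.4359, -0.0463, 0.0563]
eef_rot: [0.001, 0.741, 0.672, 0.0]
wrist_force: [-0.6, -0.4, -1.4]
opening: 0.453
grasp_force: 60.6
shift [ 0.401 -0.069 -0.019] twist -0.647 | pos [435.9 -46.3  56.3] yaw -5.6 q6 -0.28 F [-0.6 -0.4 -1.4] open 38.7 grip 60.6 t 44.1
```

```bash
python3 -m handwheel '[[[0.05,-0.01,-0.01,-0.1],[0.12,-0.02,-0.019,-0.2],[0.2,-0.03,-0.019,-0.3],[0.27,-0.04,-0.019,-0.4],[0.34,-0.06,-0.019,-0.5],[0.401,-0.069,-0.019,-0.6],[0.401,-0.069,-0.019,-0.647],[0.401,-0.069,-0.019,-0.647]]]'; python3 -c "
from h import *
go(439.5,120,50,101.2)"
```

```text
time_s: 45.15
eef_pos: [0.4291, 0.0353, 0.059]
eef_rot: [-0.001, 0.342, 0.94, -0.0]
wrist_force: [0.3, -0.2, -0.9]
opening: 0.453
grasp_force: 60.5
shift [0.232 0.358 0.045] twist -0.596 | pos [429.1  35.3  59. ] yaw 50.0 q6 -1.07 F [ 0.3 -0.2 -0.9] open 38.7 grip 60.5 t 45.1
```

```bash
python3 -m handwheel '[[[0.04,0.06,0,-0.1],[0.08,0.12,0,-0.2],[0.12,0.18,0.01,-0.3],[0.16,0.24,0.02,-0.4],[0.2,0.3,0.03,-0.5],[0.232,0.358,0.045,-0.596],[0.232,0.358,0.045,-0.596],[0.232,0.358,0.045,-0.596]]]'
python3 - <<'E'
from h import *
go(549.3,142,30,101.2)
c=ctrl.camera("scene"); cv2.imwrite("pics/s10.png",cv2.resize(c["color"][90:240,150:340,::-1],None,fx=3,fy=3))
E
```

```text
time_s: 46.15
eef_pos: [0.4399, 0.1193, 0.0505]
eef_rot: [-0.0, -0.096, 0.995, -0.0]
wrist_force: [0.1, -1.0, -1.1]
opening: 0.449
grasp_force: 60.6
shift [-0.559  0.007  0.102] twist -0.002 | pos [439.9 119.3  50.5] yaw 101.0 q6 -1.76 F [ 0.1 -1.  -1.1] open 38.4 grip 60.6 t 46.1
```

View pics/s10.png

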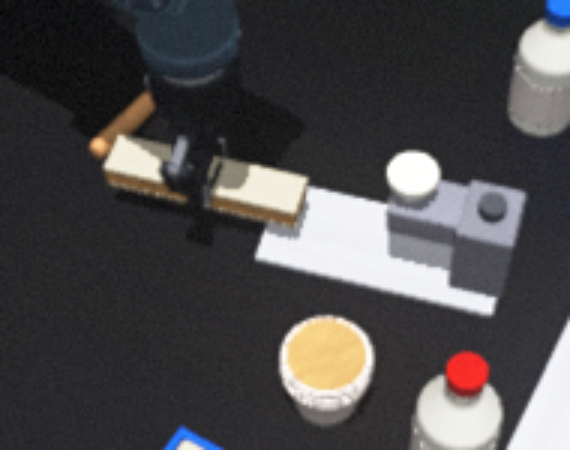

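The long coupon is held level at its middle, far end at about (305,195) in the crop, in line with the bed. I'll insert it.

```bash
python3 -m handwheel '[[[0,0,0.05,0],[0,0.005,0.101,0],[-0.1,0.005,0.101,0],[-0.2,0.005,0.101,0],[-0.3,0.005,0.101,0],[-0.4,0.005,0.101,0],[-0.5,0.005,0.101,0],[-0.565,0.005,0.101,0],[-0.565,0.005,0.101,0],[-0.565,0.005,0.115,0]]]'; python3 -m handwheel '[[[0,0,0.012,0],[0,0,0.012,0]]]'
python3 - <<'E'
from h import *
c=ctrl.camera("scene"); a=np.radians(11.2);R=np.array([[np.cos(a),np.sin(a)],[-np.sin(a),np.cos(a)]])
i=c["color"].astype(int); b=roi((i[...,0]-i[...,2]>35)&(i[...,0]<200),250,310,150,192); v,u=np.nonzero(b); q=(cast(c,np.c_[u,v],.02)-[.622,.156])@R.T; print("brown side max x",np.percentile(q[:,0],[95,99]).round(4),np.median(q[:,1]))
go(549.5,142.2,24.5,101.2)
E
```

```text
time_s: 47.45
eef_pos: [0.5499, 0.1426, 0.0272]
eef_rot: [-0.001, -0.098, 0.995, 0.0]
wrist_force: [0.6, 0.5, -1.2]
opening: 0.453
grasp_force: 60.6
time_s: 47.7
eef_pos: [0.5502, 0.1426, 0.0251]
eef_rot: [-0.0, -0.098, 0.995, 0.0]
wrist_force: [0.6, 0.1, -0.5]
opening: 0.45
grasp_force: 60.6
brown side max x [0.0105 0.0139] -0.018661600682162025
shift [ 0.005 -0.001  0.004] twist 0.0 | pos [550.4 142.6  25.2] yaw 101.2 q6 -1.72 F [ 0.5 -0.2 -1.1] open 38.3 grip 60.6 t 47.8
```

```bash
python3 -m handwheel '[[[0,0,0.004,0],[0,0,0.004,0]]]'; python3 -m handwheel '[[[0,0,0,0],[0,0,0,0],[0,0,0,0],[0,0,0,0]]]' 62
python3 -m handwheel '[[[0,0,-0.1,0],[0,0,-0.25,0],[0,0,-0.4,0],[0,0,-0.55,0],[0,0,-0.7,0],[0,0,-0.7,0],[0,0,-0.7,0]]]'
python3 -m handwheel '[[[-0.1,0,0,0],[-0.2,0,0,0],[-0.3,0,0,0],[-0.352,0,0,0],[-0.352,0,0,0],[-0.352,0,0.06,0],[-0.352,0,0.12,0],[-0.352,0,0.12,0]]]' 0
python3 -m handwheel '[[[0,0,0.03,0],[0,0,0.055,0],[0,0,0.075,0],[0,0,0.09,0],[0,0,0.095,0],[0,0,0.095,0]]]'
```

```text
time_s: 48.0
eef_pos: [0.5507, 0.1427, 0.0248]
eef_rot: [-0.0, -0.098, 0.995, -0.0]
wrist_force: [-1.8, -0.6, 2.9]
opening: 0.452
grasp_force: 60.9
time_s: 48.5
eef_pos: [0.5508, 0.1427, 0.0245]
eef_rot: [0.0, -0.098, 0.995, 0.0]
wrist_force: [0.3, 0.6, 0.4]
opening: 0.726
grasp_force: 0.0
time_s: 49.38
eef_pos: [0.5504, 0.1426, 0.1646]
eef_rot: [-0.0, -0.098, 0.995, -0.0]
wrist_force: [0.1, -1.1, 0.4]
opening: 0.726
grasp_force: 0.0
time_s: 50.38
eef_pos: [0.6182, 0.1562, 0.1384]
eef_rot: [-0.002, -0.098, 0.995, 0.0]
wrist_force: [0.3, 0.7, 0.7]
opening: -0.003
grasp_force: 0.0
time_s: 51.12
eef_pos: [0.6201, 0.1564, 0.1219]
eef_rot: [0.0, -0.098, 0.995, -0.0]
wrist_force: [-0.3, 0.3, 4.9]
opening: 0.0
grasp_force: 2.4
```

```bash
python3 -m handwheel '[[[0,0,0.008,0],[0,0,0.008,0]]]';python3 -m handwheel '[[[0,0,0.004,0],[0,0,0.004,0]]]';python3 -m handwheel '[[[0,0,0.002,0],[0,0,0.002,0]]]'
```

```text
time_s: 51.38
eef_pos: [0.6201, 0.1564, 0.1206]
eef_rot: [0.0, -0.098, 0.995, -0.0]
wrist_force: [-1.2, -0.3, 5.9]
opening: -0.002
grasp_force: 3.2
time_s: 51.62
eef_pos: [0.6202, 0.1564, 0.1206]
eef_rot: [0.001, -0.098, 0.995, -0.0]
wrist_force: [-3.1, -0.7, 10.2]
opening: 0.001
grasp_force: 5.4
time_s: 51.88
eef_pos: [0.6202, 0.1564, 0.1205]
eef_rot: [0.001, -0.098, 0.995, -0.0]
wrist_force: [-4.6, -0.8, 12.8]
opening: -0.004
grasp_force: 6.5
```

```bash
python3 -m handwheel '[[[0,0,-0.05,0],[0,0,-0.12,0],[0,0,-0.23,0],[0,0,-0.23,0]]]'; python3 -m handwheel '[[[0.1,0,0,0],[0.2,0,0,0],[0.3,0,0,0],[0.352,0,0,0],[0.352,0,0,0],[0.352,0,0.15,0],[0.352,0,0.3,0],[0.352,0,0.45,0],[0.352,0,0.45,0]]]' 62
python3 - <<'E'
from h import *
S=ctrl.camera("scene");a=np.radians(11.2);R=np.array([[np.cos(a),np.sin(a)],[-np.sin(a),np.cos(a)]])
i=S["color"].astype(int); b=roi((i[...,0]-i[...,2]>35)&(i[...,0]<200),235,310,150,192); v,u=np.nonzero(b); q=(cast(S,np.c_[u,v],.02)-[.622,.156])@R.T; print("brown side max x",np.percentile(q[:,0],[95,99]).round(4),np.median(q[:,1]))
go(550.6,142.6,24.5,101.2)
E
```

```text
time_s: 52.38
eef_pos: [0.6208, 0.1565, 0.1666]
eef_rot: [0.002, -0.098, 0.995, -0.0]
wrist_force: [0.2, -0.1, 0.6]
opening: -0.002
grasp_force: 0.0
time_s: 53.5
eef_pos: [0.5491, 0.1426, 0.0721]
eef_rot: [-0.003, -0.098, 0.995, 0.0]
wrist_force: [-0.2, -0.6, 0.8]
opening: 0.726
grasp_force: 0.0
brown side max x [0.0075 0.014 ] -0.018990915801334475
shift [-0.001 -0.     0.247] twist 0.0 | pos [550.5 142.6  73.9] yaw 101.2 q6 -1.72 F [ 0.1  0.2 -0.3] open 62.2 grip 0.0 t 53.5
```

```bash
python3 -m handwheel '[[[0,0,0.1,0],[0,0,0.2,0],[0,0,0.247,0],[0,0,0.247,0]]]'; python3 -m handwheel '[[[0,0,0,0],[0,0,0,0],[0,0,0,0],[0,0,0,0],[0,0,0,0]]]' 0;  python3 -m handwheel '[[[0,0,-0.02,0],[0,0,-0.03,0],[0.1,0,-0.03,0],[0.22,0,-0.03,0],[0.34,0,-0.03,0],[0.46,0,-0.03,0],[0.56,0,-0.03,0],[0.56,0,-0.1,0],[0.56,0,-0.16,0],[0.56,0,-0.2,0]]]'; python3 -c "
from h import *
go(445,-40,75,85.5)"
```

```text
time_s: 54.05
eef_pos: [0.5503, 0.1426, 0.0247]
eef_rot: [-0.001, -0.098, 0.995, 0.0]
wrist_force: [-0.5, -0.6, -0.0]
opening: 0.727
grasp_force: 0.0
time_s: 54.68
eef_pos: [0.5517, 0.1427, 0.0264]
eef_rot: [0.001, -0.098, 0.995, -0.0]
wrist_force: [0.6, 0.7, 5.7]
opening: 0.452
grasp_force: 61.8
time_s: 55.92
eef_pos: [0.4427, 0.121, 0.067]
eef_rot: [0.002, -0.098, 0.995, -0.0]
wrist_force: [1.2, -0.4, -0.9]
opening: 0.448
grasp_force: 61.1
shift [ 0.145 -0.792 -0.04 ] twist 0.183 | pos [442.7 121.   67. ] yaw 101.2 q6 -1.76 F [ 1.2 -0.4 -0.9] open 38.3 grip 61.1 t 55.9
```

```bash
python3 -m handwheel '[[[0.02,-0.12,-0.02,0.02],[0.05,-0.27,-0.04,0.05],[0.08,-0.43,-0.04,0.09],[0.1,-0.6,-0.04,0.13],[0.145,-0.79,-0.04,0.183],[0.145,-0.79,-0.04,0.183],[0.145,-0.79,-0.04,0.183]]]'; python3 -m handwheel '[[[0,-0.2,0,0],[0,-0.4,0,0],[0,-0.6,0,0],[0,-0.8,0,0],[0,-0.95,0,0],[0,-0.95,0,0],[0,-0.95,0,0]]]';python3 -c "
from h import *
go(618.4,-346.5,60,85.5)"
```

```text
time_s: 56.8
eef_pos: [0.4434, -0.0395, 0.0735]
eef_rot: [0.0, 0.039, 0.999, 0.0]
wrist_force: [0.2, 0.2, -1.1]
opening: 0.451
grasp_force: 61.1
time_s: 57.68
eef_pos: [0.4283, -0.2276, 0.073]
eef_rot: [-0.0, 0.039, 0.999, 0.001]
wrist_force: [0.2, -0.0, -0.0]
opening: 0.449
grasp_force: 61.1
shift [-0.994 -0.519  0.064] twist 0.001 | pos [ 428.3 -227.6   73. ] yaw 85.6 q6 -2.23 F [ 0.2 -0.  -0. ] open 38.3 grip 61.1 t 57.7
```

```bash
python3 -m handwheel '[[[0,-0.15,0,0],[0,-0.3,0,0],[-0.05,-0.45,0,0],[-0.17,-0.519,0,0],[-0.32,-0.519,0,0],[-0.48,-0.519,0,0],[-0.64,-0.519,0,0],[-0.8,-0.519,0,0],[-0.93,-0.519,0.02,0],[-0.98,-0.519,0.064,0]]]'; python3 -m handwheel '[[[0,0,0,0],[0,0,0,0]]]'
python3 - <<'E'
from h import *
go(618.4,-346.5,24,85.5)
S=ctrl.camera("scene"); cv2.imwrite("pics/s11.png",cv2.resize(S["color"][220:384,110:310,::-1],None,fx=3,fy=3))
E
```

```text
time_s: 58.92
eef_pos: [0.6173, -0.3461, 0.0604]
eef_rot: [0.0, 0.038, 0.999, -0.0]
wrist_force: [-0.5, 1.0, -1.3]
opening: 0.452
grasp_force: 61.1
time_s: 59.18
eef_pos: [0.6145, -0.3474, 0.06]
eef_rot: [-0.001, 0.039, 0.999, 0.0]
wrist_force: [-0.6, 0.5, -1.6]
opening: 0.449
grasp_force: 61.1
shift [-0.02   0.006  0.18 ] twist -0.0 | pos [ 614.5 -347.4   60. ] yaw 85.5 q6 -2.17 F [-0.6  0.5 -1.6] open 38.3 grip 61.1 t 59.2
```

View pics/s11.png

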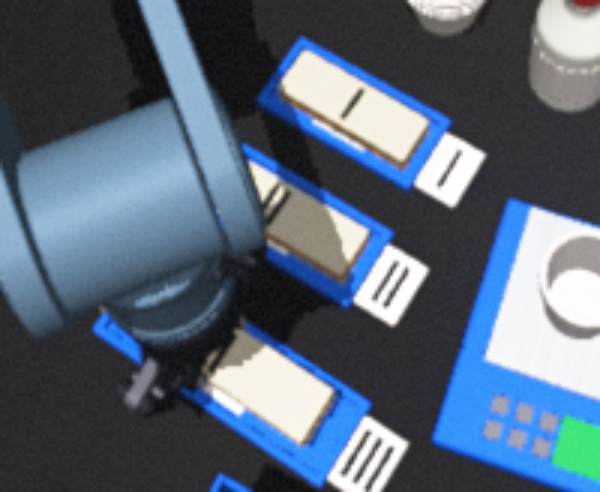

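```bash
python3 - <<'E'
from h import *
S=ctrl.camera("scene"); p=cast(S,[(222.3,350),(211,367.7)],.0666)*1000
a=np.radians(-4.45);e=p.mean(0);d=e-[618.8,-347.8]
print(p,"along,across vs cradle (scene):",d@[np.cos(a),np.sin(a)],d@[-np.sin(a),np.cos(a)])
E
python3 -m handwheel '[[[-0.01,0.003,0.04,0],[-0.02,0.006,0.08,0],[-0.02,0.006,0.11,0],[-0.02,0.006,0.11,0],[-0.02,0.006,0.11,0]]]'; python3 -c "
from h import *
go(618.4,-346.5,23.5,85.5)"
```

```text
[[ 707.39300168 -334.15208562]
 [ 703.8634864  -374.66428576]] along,across vs cradle (scene): 87.07921670301214 0.14865976784486534
time_s: 59.9
eef_pos: [0.6196, -0.3473, 0.0385]
eef_rot: [0.0, 0.039, 0.999, -0.0]
wrist_force: [-0.6, -0.1, -1.2]
opening: 0.45
grasp_force: 61.1
shift [0.006 0.003 0.075] twist -0.0 | pos [ 619.6 -347.3   38.5] yaw 85.5 q6 -2.17 F [-0.6 -0.1 -1.2] open 38.4 grip 61.1 t 59.9
```

```bash
python3 -m handwheel '[[[0.01,0,0.03,0],[0.01,0,0.06,0],[0.01,0,0.075,0],[0.01,0,0.075,0],[0.01,0,0.075,0]]]'; python3 -m handwheel '[[[0,0,0,0],[0,0,0,0],[0,0,0,0],[0,0,0,0]]]' 50;python3 -m handwheel '[[[0,0,-0.1,0],[0,0,-0.25,0],[0,0,-0.4,0],[0,0,-0.55,0],[0.15,0,-0.6,0],[0.35,0,-0.6,0],[0.55,0,-0.6,0],[0.75,0,-0.6,0],[0.95,0,-0.6,0]]]'; python3 -m handwheel '[[[0.1,0.1,0,0],[0.1,0.25,0,0],[0.1,0.4,0,0],[0.1,0.6,0,0],[0.1,0.6,0,0],[0.1,0.6,0,0]]]'
python3 - <<'E'
from h import *
S=ctrl.camera("scene"); p=cloud(S)
for r in((198,258,232,278),(165,238,258,315),(140,235,303,365)):
    print(flat(S,r,.02),rect(S,blobs(roi(pale(S)&(p[...,2]>.02)&(p[...,2]<.045),*r))[-1],.029))
cv2.imwrite("pics/s12.png",cv2.resize(S["color"][:,90:350,::-1],None,fx=1.55,fy=1.55)); go(0,0,0,0)
E
```

```text
time_s: 60.52
eef_pos: [0.6176, -0.3471, 0.0236]
eef_rot: [0.0, 0.039, 0.999, -0.0]
wrist_force: [0.0, 0.1, -1.6]
opening: 0.449
grasp_force: 61.1
time_s: 61.02
eef_pos: [0.6176, -0.3471, 0.0236]
eef_rot: [0.0, 0.039, 0.999, -0.0]
wrist_force: [0.7, -0.2, 0.7]
opening: 0.582
grasp_force: 0.0
time_s: 62.15
eef_pos: [0.4273, -0.3323, 0.1452]
eef_rot: [0.001, 0.039, 0.999, -0.001]
wrist_force: [-0.0, 0.1, -0.3]
opening: 0.585
grasp_force: 0.0
time_s: 62.9
eef_pos: [0.4182, -0.2116, 0.1447]
eef_rot: [0.001, 0.039, 0.999, -0.001]
wrist_force: [0.1, 0.7, 0.1]
opening: 0.585
grasp_force: 0.0
(543, 'slope deg', array([-0.03, -1.17]), 'z mean', np.float64(0.0295)) [ 603.3 -131.4  121.2   41.5   -4.1]
(823, 'slope deg', array([-0.22,  0.3 ]), 'z mean', np.float64(0.0293)) [ 588.8 -231.9  150.9   41.    -3.1]
(1080, 'slope deg', array([-0.09, -0.28]), 'z mean', np.float64(0.0296)) [ 615.6 -347.8  180.9   40.4   -4.5]
shift [2.169 0.892 0.718] twist 0.995 | pos [ 418.1 -211.9  144.5] yaw 85.5 q6 -2.21 F [ 0.4  0.2 -0.1] open 50.1 grip 0.0 t 63.0
```

View pics/s12.png

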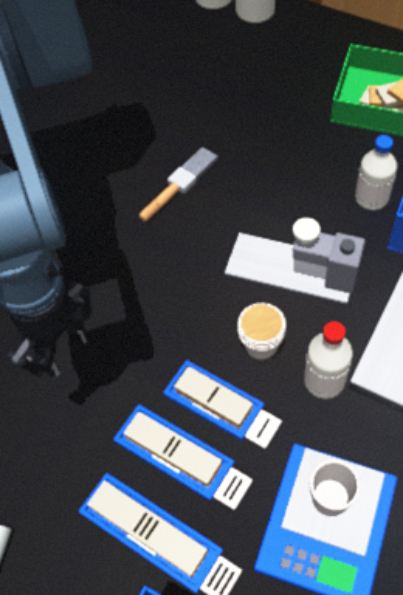

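The picture shows each coupon in its own cradle: short at (210,395), middle at (172,447), long at (147,525). All three sit at 29 to 30 mm, the bottles and cups are standing, and the arm is clear.

```bash
python3 -c "
from bench import ctrl
print(ctrl.hand_in())"
```

```text
the job is handed in; nothing more can be done
None
```

All three coupons were stamped in order (short, middle, long; about 13–14 N each) and lie flat in their own cradles with bottles and cups still standing; the job was handed in at about 63 s, and the hand-in call returned no verdict.

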